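Find the stamped carton and push it over the dispatch line

ROBOT

A 6-joint arm with a two-finger parallel gripper is mounted at the origin on a cart in front of the work surface, level with it; the furniture and walls round the work are solid. World frame = base frame: x ahead of the robot, y to its left, z up, the work surface at z = 0. Lengths are in m, angles in rad, forces in N, time in s.
With the tool pointing down it reaches from about 0.35 to 0.775 m from the base axis. Payload 7.3 kg.
Tool frame: the origin (TCP) lies between the finger pads; the fingertips stand 25 mm ahead of it and the grasp point (between the pads) lies 6 mm ahead of it; y points along the fingers, z is the direction in which the jaws open and shut, and the axes are right-handed (so a half turn about y gives the same grasp; the last joint's range is limited). The gripper opens to 92 mm and grips with 3 to 60 N. Pads are 19 mm wide; open, the fingers measure 130 mm over their backs; the gripper's body (75 mm by 190 mm) begins 47 mm behind the grasp point.
Start: joints at [1.071, 0.342, 1.524, -0, 1.275, -0.146], TCP at [0.182, 0.493, 0.252] pointing down, gripper open.
Joint ranges: [-2.53, 2.53], [-0.77, 2.02], [0.04, 2.7], [-1, 4.14], [0.28, 2.66], [-3.11, 3.11]. Speed limits (rad/s): [2.57, 2.57, 3.14, 3.14, 3.14, 3.14].

INTERFACE

Orientations are given as [roll, pitch, yaw] about the fixed x, y, z axes, in that order (R = Rz(yaw) Ry(pitch) Rx(roll)).
In Python, from cell import sensors, read_camera, hand_in gives the robot as it stands. The module is installed in compiled form; this text tells all that it offers.
- The arm moves only by the tool send_rows, never from a script. Its argument "motion" is a list that holds one entry, the list of rows, each a list of 4 numbers: the shift along the tool's x, y, z in m, then the turn about the tool's y in degrees. In form: [[[tx, ty, tz, twist], ...]]. A call has 1 to 8 rows; each row is the pose to reach, as a shift and turn from the pose measured when the call began, along the tool's axes at that moment; what a row does not reach only later rows make up. A row lasts 1/10 s, in which the tool goes at most 50 mm and 8.59 degrees, less where a joint would pass 70% of its speed; a pose out of reach is approached as far as the arm can. A call with a gripper value outside its range is refused whole. "gripper" is the opening, from 0 (shut) to 1 (fully open), set as the call begins (left out, the last holds). The fingers move at their own pace and stop on an object; "grip_force" is the grip in N (left out, the last holds). Time passes only in rows, so rows that repeat a pose let the fingers close. It gives the time, the measured TCP pose, the force and the opening at its end, in the units of the state.
- sensors.observe(): the state, without advancing time (a new reading comes with each control period).
- read_camera(name): name is "scene" or "top" or "wrist"; returns a dict with "frame" (420x560x3 uint8, red, green, blue), "fx", "fy", "cx", "cy" (pixels), "extrinsics" (4x4, takes a point from world to camera coordinates). Camera axes: x right, y up, looking along -z (the intrinsics and any distortion apply to the point x, -y, -z); pixel columns grow to the right and rows downward; lengths in m; the calibration is good to about 2 mm. A picture is of the moment at which its call begins. There is no depth.
- hand_in(): hands the job in, once; it reports no verdict.
The state is a dict: "time": time; "qpos": joint angles; "qvel": joint speeds; "joint_efforts": joint torques, N m; "tool_pos": TCP position; "tool_rot": TCP orientation; "contact_force": force on the tool from outside, world axes, zero at the start; "torque": the same for the moment, N m; "opening": finger opening in m.
Only numpy, scipy, OpenCV 4.12 (cv2) and the standard library are available. Lean on these libraries where they do the work, as an engineer would, in place of code of your own. Each camera call takes 0.05 s, during which the arm holds its last target.

TASK

One of the two cardboard cartons has a stamp, a ring with a tick, on its underside. Without grasping or lifting anything, tip each carton over away from you so that it lies on its far side with the underside towards you; once both are lying like that, push the stamped one away from you until all of it lies just past the dispatch line (the pale tape), still lying on that side. Leave the other carton lying where it fell and do not disturb the drill chuck, the bush or the bolt.

Things in the scene. Friction and masses are not known exactly. Their poses are not given: they have to be found in the camera images.
- carton_1: Cardboard carton, 66 mm deep (its x), 116 wide (y), 85 tall (z), about 0.25 kg; tips about its far bottom edge (falls from 40 degrees on) when the near face is pushed near its top, forward and up along the arc: fingertips cling to it. Origin: centre of the underside, 32 mm from the near face, 34 from the far. At the start z is up, x away from the robot within 15 degrees. The stamped one, left or right.
- carton_2: Cardboard carton, 66 mm deep (its x), 116 wide (y), 85 tall (z), about 0.25 kg; tips about its far bottom edge (falls from 40 degrees on) when the near face is pushed near its top, forward and up along the arc: fingertips cling to it. Origin: centre of the underside, 32 mm from the near face, 34 from the far. At the start z is up, x away from the robot within 15 degrees. The unstamped one; from outside they look alike.
- carton_1_under (a point): centre of carton_1's underside, where the stamp is: a flat inked ring 48 mm across with a tick inside. Once the carton lies on its far side this point stands 34 mm above the worktop, on the face towards the robot, and this face is 85 mm from the face opposite.
- carton_2_under (a point): centre of carton_2's underside, unstamped; 34 mm above the worktop once the carton lies on its far side.
- carton_1_centre (a point): the middle of carton_1, 43 mm up its own z from the origin.
- carton_2_centre (a point): the middle of carton_2, 43 mm up its own z from the origin.
- carton_1_left (a point): middle of the left edge of carton_1's underside, 58 mm from its centre along +y; with carton_1_right it shows whether the whole near face is past the tape.
- carton_1_right (a point): middle of the right edge of carton_1's underside, 58 mm from its centre along -y.
- dispatch_line: The dispatch line: a straight strip of flat pale tape on the worktop, 19 mm wide (its x), 760 mm long (its y), with no height to speak of, running left to right beyond the cartons. Origin at its centre; x points away from the robot, to the dispatch side. An open tool case stands some 140 mm beyond the left half; do not push the carton against it.
- drill_chuck: Steel drill chuck standing upright between the cartons, 54 mm across, 82 mm tall, loose; origin at the centre of its foot. Not to be moved.
- bush: Turned brass-coloured bush standing between the cartons, 20 mm across, 26 mm tall, loose; origin at the centre of its foot. Not to be moved.
- bolt: Black hex bolt standing on its head to the left of the cartons, 21 mm across, 52 mm tall, loose; origin at the centre of its foot. Not to be moved.
There are look-alikes about, which are no part of the job. Leave any yellow look-alike of the carton_2 alone.

How it is judged:
On the way, in this order (a step that is already met when the one before it is completed fails the run):
1. one carton lies on its far side, the other not yet ((((angle between carton_1's own z axis and vertical between 1.45 and 1.69 rad and height (world z) of carton_1_centre below 0.045 m and angle between carton_1's own x axis and vertical above 2.9 rad and linear speed of carton_1 below 0.05 m/s) and angle between carton_2's own z axis and vertical below 1.2 rad) or ((angle between carton_2's own z axis and vertical between 1.45 and 1.69 rad and height (world z) of carton_2_centre below 0.045 m and angle between carton_2's own x axis and vertical above 2.9 rad and linear speed of carton_2 below 0.05 m/s) and angle between carton_1's own z axis and vertical below 1.2 rad))), for 0.2 s.
2. both cartons lie on their far sides, short of dispatch (angle between carton_1's own z axis and vertical between 1.45 and 1.69 rad and height (world z) of each of carton_1_centre, carton_2_centre below 0.045 m and angle between each of carton_1, carton_2's own x axis and vertical above 2.9 rad and linear speed of each of carton_1, carton_2 below 0.05 m/s and angle between carton_2's own z axis and vertical between 1.45 and 1.69 rad and distance of each of carton_1_under, carton_2_under from where it was at the start of the episode below 0.12 m), for 0.2 s.
3. the stamped carton, still on its side, has crossed the line (angle between carton_1's own z axis and vertical between 1.45 and 1.69 rad and height (world z) of carton_1_centre below 0.045 m and angle between carton_1's own x axis and vertical above 2.9 rad and linear speed of carton_1 below 0.05 m/s and x of each of carton_1_left, carton_1_right in the frame of dispatch_line above 0.005 m), for 0.2 s.
At the end, for the whole second after the job is handed in: Both cartons rest on their far sides: the stamped one's underside wholly 5 mm or more past the tape's middle, its centre under 90 mm past and within the tape's length; the other's under 120 mm from its start (tipping takes 50). Chuck, bush, bolt undisturbed within 20 mm (all of step 3 and linear speed of each of carton_1, carton_2 below 0.02 m/s and angular speed of each of carton_1, carton_2 below 0.1 rad/s and x of carton_1_under in the frame of dispatch_line below 0.09 m and y of carton_1_under in the frame of dispatch_line between -0.37 and 0.37 m and angle between carton_2's own z axis and vertical between 1.45 and 1.69 rad and height (world z) of carton_2_centre below 0.045 m and angle between carton_2's own x axis and vertical above 2.9 rad and linear speed of carton_2 below 0.05 m/s and distance of carton_2_under from where it was at the start of the episode below 0.12 m); the robot touches nothing.
It fails at once if a carton is lifted or carried instead of being tipped and pushed on the worktop (height (world z) of carton_1_centre above 0.072 m or (angle between carton_1's own z axis and vertical below 0.1 rad and height (world z) of carton_1_centre above 0.057 m) or (angle between carton_1's own z axis and vertical between 1.5 and 1.64 rad and angle between carton_1's own x axis and vertical above 2.9 rad and height (world z) of carton_1_centre above 0.047 m)).
It fails at once if a carton is lifted or carried instead of being tipped and pushed on the worktop (height (world z) of carton_2_centre above 0.072 m or (angle between carton_2's own z axis and vertical below 0.1 rad and height (world z) of carton_2_centre above 0.057 m) or (angle between carton_2's own z axis and vertical between 1.5 and 1.64 rad and angle between carton_2's own x axis and vertical above 2.9 rad and height (world z) of carton_2_centre above 0.047 m)).
It fails at once if the drill chuck is knocked or moved (distance of drill_chuck from where it was at the start of the episode above 0.02 m or angle between drill_chuck's own z axis and vertical above 0.4 rad).
It fails at once if the bush is knocked or moved (distance of bush from where it was at the start of the episode above 0.02 m or angle between bush's own z axis and vertical above 0.4 rad).
It fails at once if the bolt is knocked or moved (distance of bolt from where it was at the start of the episode above 0.02 m or angle between bolt's own z axis and vertical above 0.4 rad).
It also fails if it takes over 67 s, if anything falls off the work surface, if the arm or the gripper's body presses on something with over 40 N, if the wrist force passes 120 N, or if a joint passes its speed limit or range.

## Working session

There is one attempt and no reset: what is moved stays moved. The work goes in short steps, Python scripts to look and compute and a tool call to move; the robot and the scene stay as the last step left them, time stands still between calls to the robot, and variables do not carry over. Pictures are saved under pics/ and viewed, and the job is handed in when it is done.

Besides the shell and the picture viewer there is one more tool, called after "Emit:" as a command line: name --argument value ..., lists and objects as JSON in quotes. send_rows: Moves the arm, as the interface text tells. Its arguments: {"type":"object","properties":{"motion":{"type":"array"},"gripper":{"type":"number"},"grip_force":{"type":"number"}},"required":["motion"]}

```bash
mkdir -p pics; ls
cat > h.py <<'E'
import numpy as np, cv2
from cell import sensors, read_camera, hand_in
def snap(n,f):
    c=read_camera(n); cv2.imwrite('pics/'+f+'.png',c['frame'][:,:,::-1]); 
    np.savez('pics/'+f+'.npz',**{k:np.array(v) for k,v in c.items()}); return c
def ld(f): return dict(np.load('pics/'+f+'.npz'))
def ray(c,u,v):
    E=np.array(c['extrinsics']);R=E[:3,:3];t=E[:3,3]
    d=np.array([(u-c['cx'])/c['fx'],-(v-c['cy'])/c['fy'],-1.]); return -R.T@t, R.T@d
def onz(c,u,v,z=0):
    o,d=ray(c,u,v); return o+d*(z-o[2])/d[2]
def proj(c,p):
    E=np.array(c['extrinsics']);q=E[:3,:3]@np.array(p)+E[:3,3]
    return c['cx']+c['fx']*q[0]/-q[2], c['cy']-c['fy']*q[1]/-q[2]
E
python3 - <<'E'
from h import *
s=sensors.observe(); print(s)
for n in ['scene','top','wrist']:
    c=snap(n,n+'0'); print(n,[k for k in c],-c['extrinsics'][:3,:3].T@c['extrinsics'][:3,3],c['fx'])
E
```

```text
pics
{'time': 0.0, 'qpos': array([ 1.07099245e+00,  3.42708506e-01,  1.52505377e+00,  9.20118984e-06,
        1.27539419e+00, -1.45999910e-01]), 'qvel': array([ 1.04506607e-03,  1.21202970e-05, -1.97407681e-03,  7.19047869e-04,
        2.47178482e-03,  1.36601807e-03]), 'joint_efforts': array([ 1.99500537e-04, -4.31242454e+01, -2.44219279e+01,  7.17375451e-02,
        5.60231984e-02, -1.33963140e-04]), 'tool_pos': array([0.18168648, 0.49214996, 0.25103949]), 'tool_rot': array([-1.57234223e+00,  2.36211872e-04, -3.53806839e-01]), 'contact_force': array([-0.18847817, -0.04735466, -0.49650266]), 'torque': array([-0.01743823,  0.0343779 ,  0.01644851]), 'opening': 0.09184085241374634}
scene ['frame', 'fx', 'fy', 'cx', 'cy', 'extrinsics'] [-0.09949002 -0.74585667  0.67025507] 393.72821153134316
top ['frame', 'fx', 'fy', 'cx', 'cy', 'extrinsics'] [0.28649598 0.02550412 1.28479329] 510.0593282973309
wrist ['frame', 'fx', 'fy', 'cx', 'cy', 'extrinsics'] [0.10478375 0.51928108 0.38369568] 351.47843571372744
```

View pics/scene0.png

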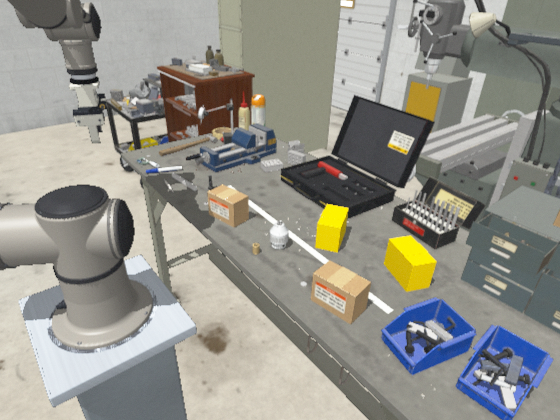

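View pics/top0.png

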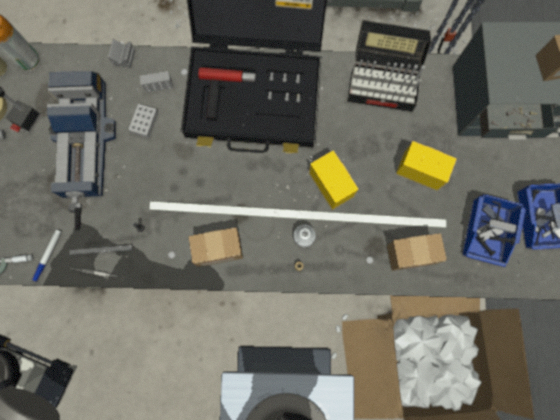

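View pics/wrist0.png

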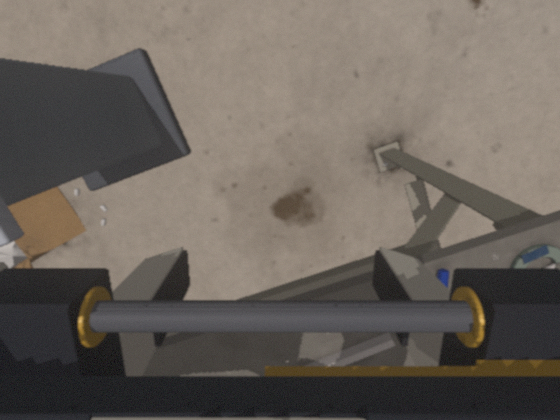

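The top view (up = +x, left = +y) shows the left carton at (215,246), the right carton at (419,250) and the chuck at (304,235). The bush is at (299,266), the bolt at about (139,226), and the tape runs from (150,206) to (445,223). The yellow look-alikes at (333,178) and (427,165) are beyond the tape. Next I'll measure positions, using enlarged crops.

Run:
```python
from h import *
c=ld('top0');f=c['frame']
hsv=cv2.cvtColor(f,cv2.COLOR_RGB2HSV)
m=cv2.inRange(hsv,(8,70,90),(22,200,255)); 
m=cv2.morphologyEx(m,cv2.MORPH_CLOSE,np.ones((5,5)));m=cv2.morphologyEx(m,cv2.MORPH_OPEN,np.ones((5,5)))
for k in cv2.findContours(m,0,2)[0]:
    r=cv2.minAreaRect(k)
    if 700<r[1][0]*r[1][1]<4000:
        b=cv2.boxPoints(r); print('carton?',np.round(r[0]),np.round(r[1]),r[2]); print(np.round([onz(c,*p,.085)[:2] for p in b],4).tolist())
m=cv2.inRange(hsv,(0,0,200),(180,50,255))
for k in cv2.findContours(m,0,2)[0]:
    r=cv2.minAreaRect(k)
    if max(r[1])>150: b=cv2.boxPoints(r); print('tape',r,np.round([onz(c,*p)[:2] for p in b],4).tolist())
for n,u,v,z in [('chuck',304,235,.08),('bush',299,266,.026),('bolt',139,226,.052)]: print(n,onz(c,u,v,z).round(3))
a=cv2.resize(f[190:290,120:260],None,fx=4,fy=4,interpolation=2); b=cv2.resize(f[190:290,370:510][:, :60*2+20],None,fx=4,fy=4,interpolation=2)
cv2.imwrite('pics/c1.png',np.vstack([a,b])[:,:,::-1][:800])
s=ld('scene0')['frame']; cv2.imwrite('pics/c2.png',cv2.resize(s[170:330,190:400],None,fx=3.7,fy=3.7,interpolation=2)[:,:,::-1])
```

```text
carton? [506. 349.] [81. 37.] 81.38435363769531
[[0.3079, -0.4435], [0.3227, -0.5292], [0.1457, -0.545], [0.1316, -0.4618]]
carton? [419. 250.] [30. 50.] 81.25383758544922
[[0.4729, -0.2402], [0.4944, -0.3583], [0.4231, -0.3666], [0.4021, -0.2498]]
carton? [215. 246.] [32. 50.] 81.67434692382812
[[0.4726, 0.2461], [0.4932, 0.1294], [0.4188, 0.1154], [0.3986, 0.2307]]
tape ((297.507080078125, 213.88507080078125), (295.7942810058594, 7.201760768890381), 3.521453380584717) [[0.5491, 0.3639], [0.5681, 0.3642], [0.5413, -0.3963], [0.5225, -0.3945]]
chuck [ 0.478 -0.03   0.08 ]
bush [ 0.409 -0.022  0.026]
bolt [0.494 0.373 0.052]
```

```bash
python3 -c "
import cv2
i=cv2.imread('pics/c1.png');cv2.imwrite('pics/c1b.png',cv2.resize(i,None,fx=.75,fy=.75))"
```

```text
(no output)
```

View pics/c1b.png

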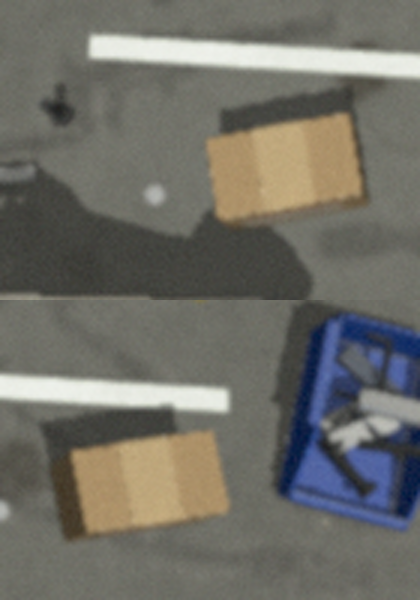

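View pics/c2.png

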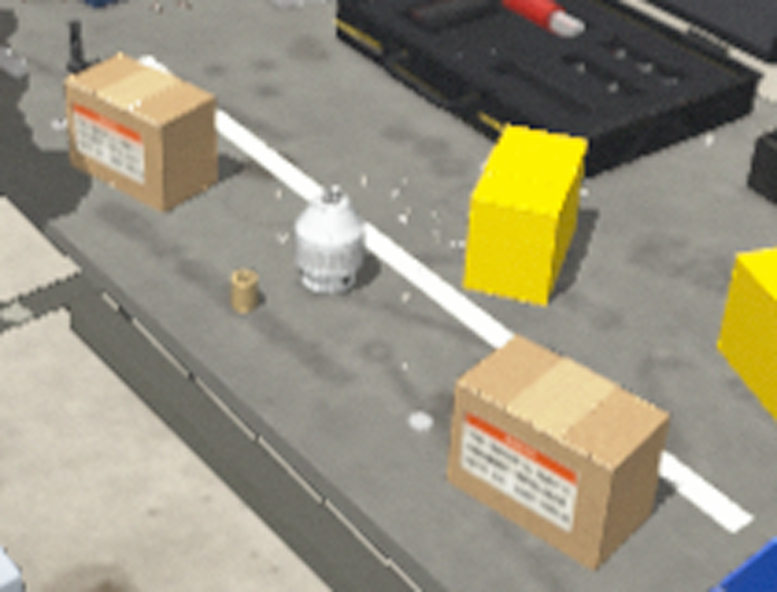

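```bash
cat >> h.py <<'E'
def tri(c1,p1,c2,p2):
    o,d=ray(c1,*p1);q,e=ray(c2,*p2)
    s=np.linalg.lstsq(np.c_[d,-e],q-o,rcond=None)[0]
    a=o+d*s[0];b=q+e*s[1]; return (a+b)/2,np.linalg.norm(a-b)
E
python3 - <<'E'
from h import *
t=ld('top0');s=ld('scene0')
C=lambda a,b:(120+a/3,190+b/3)
C2=lambda a,b:(370+a/3,190+(b-300)/3)
S=lambda a,b:(190+a/3.7,170+b/3.7)
for n,p,q in [('L nl',C(217,221),S(66,85)),('L nr',C(362,198),S(160,123)),('L fr',C(350,112),S(217,97)),('L fl',C(205,139),S(122,55)),
 ('R nl',C2(84,535),S(457,383)),('R nr',C2(230,512),S(605,470)),('R fr',C2(213,430),S(668,412)),('R fl',C2(70,450),S(513,338)),
 ('chuck',(304,233),S(332,188)),('bush',(299,265.5),S(244,273))]:
    X,e=tri(t,p,s,q); print(n,X.round(4),round(e,4), 'top z=.085',onz(t,*p,.085)[:2].round(4))
for n,p in [('yR near',(455,182)),('yR nl',(398,178)),('yL near',(340,207)),('yL nr',(357,192))]: print(n,onz(t,*p,0).round(3),onz(t,*p,.1).round(3))
E
```

```text
L nl [0.4039 0.2322 0.0758] 0.0024 top z=.085 [0.402  0.2312]
L nr [0.4244 0.1176 0.0858] 0.0031 top z=.085 [0.4231 0.1184]
L fr [0.4913 0.1315 0.0818] 0.0014 top z=.085 [0.4914 0.1308]
L fl [0.4678 0.2454 0.0795] 0.0009 top z=.085 [0.4666 0.2446]
R nl [ 0.4053 -0.2542  0.0808] 0.0022 top z=.085 [ 0.404  -0.2526]
R nr [ 0.4231 -0.3663  0.0842] 0.0055 top z=.085 [ 0.4252 -0.3679]
R fr [ 0.4887 -0.3553  0.0858] 0.0034 top z=.085 [ 0.4902 -0.3568]
R fl [ 0.4701 -0.2425  0.0791] 0.0046 top z=.085 [ 0.471  -0.2427]
chuck [ 0.4834 -0.0305  0.0793] 0.001 top z=.085 [ 0.4821 -0.03  ]
bush [ 0.4097 -0.0215  0.0269] 0.001 top z=.085 [ 0.4044 -0.0196]
yR near [ 0.641 -0.425  0.   ] [ 0.614 -0.39   0.1  ]
yR nl [ 0.648 -0.277  0.   ] [ 0.62  -0.253  0.1  ]
yL near [ 0.566 -0.126  0.   ] [ 0.545 -0.114  0.1  ]
yL nr [ 0.607 -0.169  0.   ] [ 0.582 -0.154  0.1  ]
```

Run:
```python
from h import *
f=ld('top0')['frame']; cv2.imwrite('pics/y.png',cv2.resize(f[120:280,290:480],None,fx=4,fy=3.7)[:,:,::-1])
```

```text
(no output)
```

View pics/y.png

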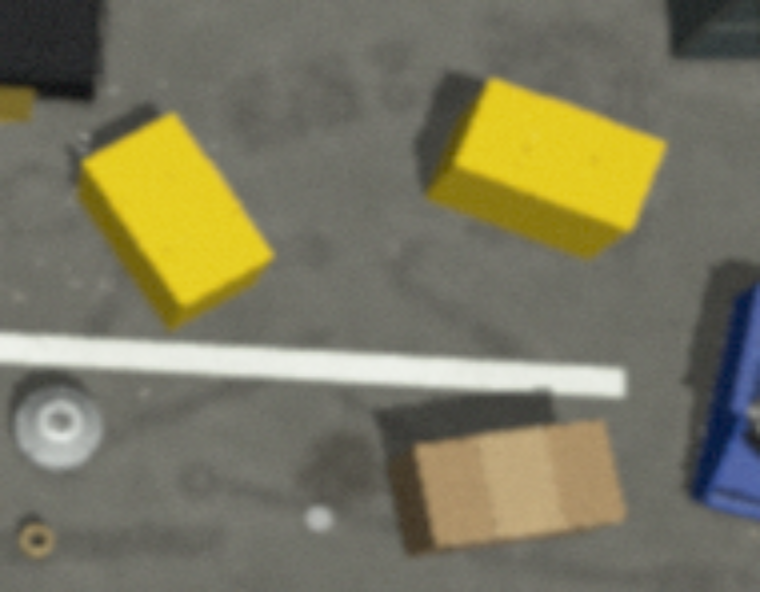

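```bash
cat >> h.py <<'E'
def go(x,y,z,yaw):
    from scipy.spatial.transform import Rotation as Ro
    s=sensors.observe(); R=Ro.from_euler('xyz',s['tool_rot']).as_matrix()
    d=R.T@(np.array([x,y,z])-s['tool_pos']); y0=np.degrees(np.arctan2(R[1,0],R[0,0]))
    print('t',round(s['time'],2),'pos',s['tool_pos'].round(4),'yaw',round(y0,2),'F',s['contact_force'].round(1),'-> shift',d.round(4),'twist',round(-(yaw-y0),2))
E
python3 -c "
from h import *
go(.372,.167,.097,10.8)"
```

```text
t 0.15 pos [0.1818 0.4923 0.2512] yaw -20.27 F [-0.1 -0.6  0.1] -> shift [ 0.2912  0.1544 -0.239 ] twist -31.07
```

Emit:
send_rows --motion '[[[0.291, 0.08, -0.239, -31], [0.291, 0.08, -0.239, -31], [0.291, 0.08, -0.239, -31], [0.291, 0.08, -0.239, -31], [0.291, 0.08, -0.239, -31], [0.291, 0.08, -0.239, -31], [0.291, 0.08, -0.239, -31], [0.291, 0.08, -0.239, -31]]]' --gripper 0.55

```text
time: 0.95
tool_pos: [0.3705, 0.1687, 0.172]
tool_rot: [-1.572, 0.0, 0.188]
contact_force: [0.9, 0.8, 0.9]
opening: 0.0501
```

Emit:
send_rows --motion '[[[0.0, 0.0, 0.0, 0], [0, 0, 0, 0]]]'

```text
time: 1.15
tool_pos: [0.3707, 0.1676, 0.1717]
tool_rot: [-1.571, 0.001, 0.184]
contact_force: [-0.5, 0.7, -0.5]
opening: 0.0505
```

```bash
python3 -c "
from h import *
go(.372,.167,.097,10.8)"
```

```text
t 1.15 pos [0.3707 0.1676 0.1717] yaw 10.53 F [-0.5  0.7 -0.5] -> shift [ 0.0013  0.0747 -0.0008] twist -0.27
```

Emit:
send_rows --motion '[[[0.0, 0.04, 0, 0], [0, 0.075, 0, 0], [0, 0.075, 0, 0], [0, 0.075, 0, 0]]]'

```text
time: 1.55
tool_pos: [0.3702, 0.1686, 0.0971]
tool_rot: [-1.571, 0.002, 0.186]
contact_force: [-0.1, 0.3, -0.3]
opening: 0.0505
```

```bash
python3 -c "
from h import *
go(.372,.167,.097,10.8)
c=snap('scene','s1')
cv2.imwrite('pics/s1c.png',cv2.resize(c['frame'][100:260,140:340],None,fx=4,fy=3.7)[:,:,::-1])"
```

```text
t 1.55 pos [0.3702 0.1686 0.0971] yaw 10.64 F [-0.1  0.3 -0.3] -> shift [ 0.0015  0.0001 -0.0019] twist -0.16
```

View pics/s1c.png

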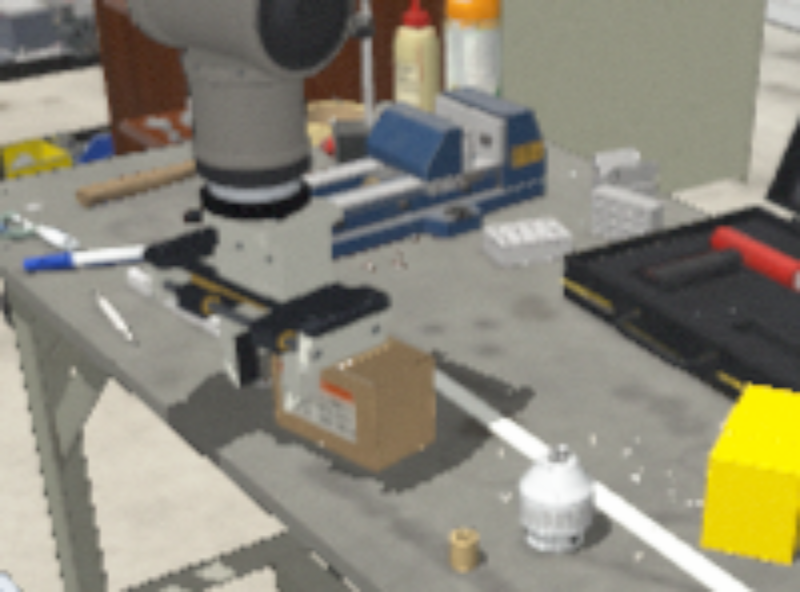

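Emit:
send_rows --motion '[[[0.01, 0, 0, 0], [0.02, 0, 0, 0], [0.025, 0, 0, 0], [0.028, 0, 0, 0], [0.031, 0, 0, 0], [0.033, 0, 0, 0]]]'

```text
time: 2.2
tool_pos: [0.4031, 0.1746, 0.0978]
tool_rot: [-1.571, 0.001, 0.185]
contact_force: [-2.9, -1.0, 2.1]
opening: 0.0505
```

Emit:
send_rows --motion '[[[0.007, -0.005, 0, 0], [0.0135, -0.0104, 0, 0], [0.021, -0.0146, 0, 0], [0.0286, -0.0182, 0, 0], [0.0366, -0.0211, 0, 0]]]'

```text
time: 2.7
tool_pos: [0.44, 0.1815, 0.1193]
tool_rot: [-1.571, 0.001, 0.185]
contact_force: [0.3, 0.0, 1.1]
opening: 0.0505
```

```bash
python3 -c "
from h import *
go(.372,.167,.097,10.8)
c=snap('scene','s2')
cv2.imwrite('pics/s2c.png',cv2.resize(c['frame'][100:260,140:340],None,fx=4,fy=3.7)[:,:,::-1])"
```

```text
t 2.7 pos [0.44   0.1815 0.1193] yaw 10.62 F [0.3 0.  1.1] -> shift [-0.0695  0.0224 -0.0017] twist -0.18
```

View pics/s2c.png

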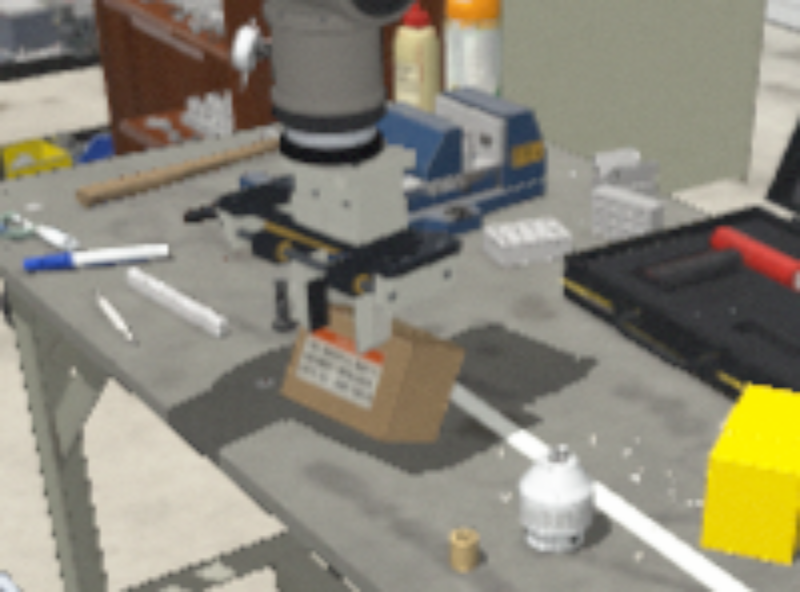

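It's tipping well, at about 25°. I'll carry on along the arc.

Emit:
send_rows --motion '[[[0.0082, -0.0025, 0, 0], [0.0166, -0.0038, 0, 0], [0.025, -0.0045, 0, 0], [0.0335, -0.0045, 0, 0], [0.041, -0.0045, 0, 0], [0.041, -0.02, 0, 0], [0.02, -0.05, 0, 0], [0, -0.07, 0, 0]]]'

```text
time: 3.55
tool_pos: [0.4417, 0.1818, 0.1907]
tool_rot: [-1.571, -0.002, 0.185]
contact_force: [0.1, -0.1, 0.9]
opening: 0.0503
```

```bash
python3 -c "
from h import *
go(.36,-.32,.19,9.5)
c=snap('scene','s3')
cv2.imwrite('pics/s3c.png',cv2.resize(c['frame'][100:260,140:340],None,fx=4,fy=3.7)[:,:,::-1])"
```

```text
t 3.55 pos [0.4417 0.1818 0.1907] yaw 10.61 F [ 0.1 -0.1  0.9] -> shift [-0.1727  0.0005 -0.4782] twist 1.11
```

View pics/s3c.png

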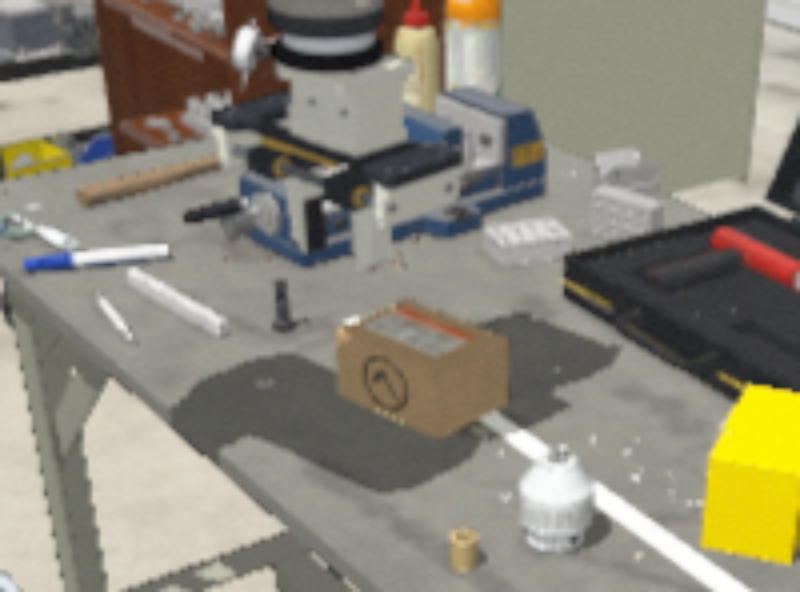

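The left carton has fallen cleanly, and the ring with the tick shows on its near face at crop (385,385), so it's the stamped one. Next I'll tip the right one.

```bash
python3 -c "
from h import *
go(.373,-.317,.19,9.5)"
```

```text
t 3.6 pos [0.4397 0.1817 0.1933] yaw 10.64 F [-2.7  0.7  1.9] -> shift [-0.1577  0.0029 -0.4778] twist 1.14
```

Emit:
send_rows --motion '[[[-0.05, 0, -0.03, 0], [-0.1, 0, -0.07, 0], [-0.158, 0, -0.478, 1.1], [-0.158, 0, -0.478, 1.1], [-0.158, 0, -0.478, 1.1], [-0.158, 0, -0.478, 1.1], [-0.158, 0, -0.478, 1.1], [-0.158, 0, -0.478, 1.1]]]'

```text
time: 4.4
tool_pos: [0.3718, -0.1903, 0.1928]
tool_rot: [-1.571, -0.004, 0.166]
contact_force: [0.5, -0.1, -0.6]
opening: 0.0503
```

```bash
python3 -c "
from h import *
go(.373,-.317,.18,9.5)"
```

```text
t 4.4 pos [ 0.3718 -0.1903  0.1928] yaw 9.52 F [ 0.5 -0.1 -0.6] -> shift [-0.0199  0.0128 -0.1251] twist 0.02
```

Emit:
send_rows --motion '[[[-0.02, 0, -0.125, 0], [-0.02, 0, -0.125, 0], [-0.02, 0, -0.125, 0], [-0.02, 0, -0.125, 0], [-0.02, 0.045, -0.125, 0], [-0.02, 0.09, -0.125, 0], [-0.02, 0.096, -0.125, 0], [-0.02, 0.096, -0.125, 0]]]'

```text
time: 5.2
tool_pos: [0.373, -0.3159, 0.0963]
tool_rot: [-1.568, -0.003, 0.167]
contact_force: [-0.2, -0.4, 0.2]
opening: 0.0502
```

```bash
python3 -c "
from h import *
go(.4045,-.312,.097,9.5)
c=snap('scene','s4')
cv2.imwrite('pics/s4c.png',cv2.resize(c['frame'][180:340,250:450],None,fx=4,fy=3.7)[:,:,::-1])"
```

```text
t 5.2 pos [ 0.373  -0.3159  0.0963] yaw 9.55 F [-0.2 -0.4  0.2] -> shift [ 0.0317 -0.0006 -0.0014] twist 0.05
```

View pics/s4c.png

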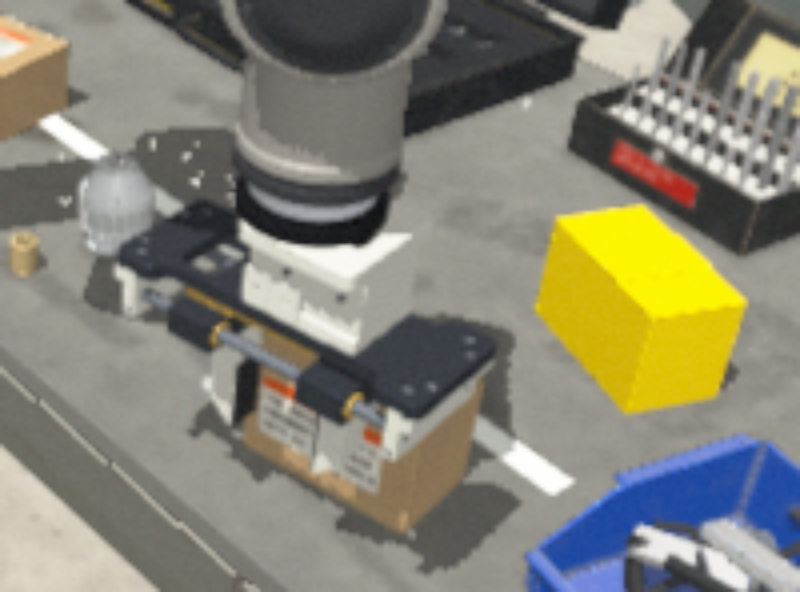

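Emit:
send_rows --motion '[[[0.01, 0, 0, 0], [0.02, 0, 0, 0], [0.025, 0, 0, 0], [0.028, 0, 0, 0], [0.031, 0, 0, 0], [0.032, 0, 0, 0]]]'

```text
time: 5.85
tool_pos: [0.4051, -0.3113, 0.0979]
tool_rot: [-1.571, -0.003, 0.167]
contact_force: [-2.9, 0.0, 3.2]
opening: 0.0502
```

Emit:
send_rows --motion '[[[0.007, -0.005, 0, 0], [0.0135, -0.0104, 0, 0], [0.021, -0.0146, 0, 0], [0.0286, -0.0182, 0, 0], [0.0366, -0.0211, 0, 0]]]'

```text
time: 6.35
tool_pos: [0.442, -0.3052, 0.1196]
tool_rot: [-1.571, -0.004, 0.167]
contact_force: [-0.6, -0.2, -0.3]
opening: 0.0509
```

```bash
python3 -c "
from h import *
c=snap('scene','s5')
cv2.imwrite('pics/s5c.png',cv2.resize(c['frame'][180:340,250:450],None,fx=4,fy=3.7)[:,:,::-1])"
```

```text
(no output)
```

View pics/s5c.png

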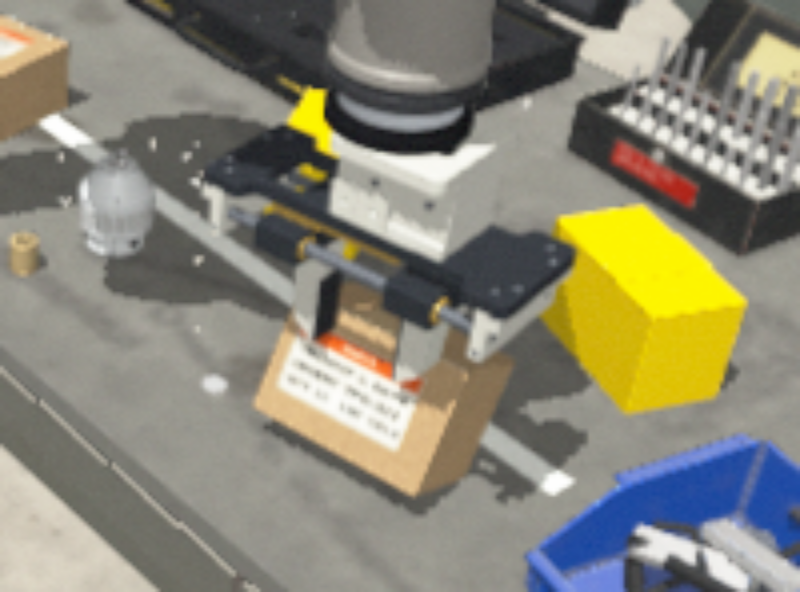

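Emit:
send_rows --motion '[[[0.0082, -0.0025, 0, 0], [0.0166, -0.0038, 0, 0], [0.025, -0.0045, 0, 0], [0.0335, -0.0045, 0, 0], [0.041, -0.0045, 0, 0], [0.041, -0.02, 0, 0], [0.02, -0.05, 0, 0], [-0.03, -0.08, 0.01, 0]]]'

```text
time: 7.2
tool_pos: [0.4209, -0.3011, 0.196]
tool_rot: [-1.574, -0.006, 0.17]
contact_force: [-1.0, -1.1, 0.1]
opening: 0.0503
```

Emit:
send_rows --motion '[[[-0.03, 0, 0.05, 0], [-0.03, 0, 0.1, 0], [-0.03, 0, 0.15, 0], [-0.03, 0, 0.2, 0]]]'

```text
time: 7.6
tool_pos: [0.358, -0.1137, 0.1953]
tool_rot: [-1.574, -0.007, 0.168]
contact_force: [1.1, -0.4, 0.8]
opening: 0.0504
```

```bash
python3 -c "
from h import *
c=snap('scene','s6');t=snap('top','t6')
cv2.imwrite('pics/s6c.png',cv2.resize(c['frame'][160:330,190:400],None,fx=3.7,fy=3.5)[:,:,::-1])
cv2.imwrite('pics/t6c.png',cv2.resize(t['frame'][160:290,120:320],None,fx=4,fy=4)[:,:,::-1])
go(.4,.17,.19,10)"
```

```text
t 7.7 pos [ 0.3567 -0.1103  0.1951] yaw 9.99 F [ 0.2 -0.7  0.2] -> shift [0.0912 0.0054 0.2685] twist -0.01
```

View pics/s6c.png

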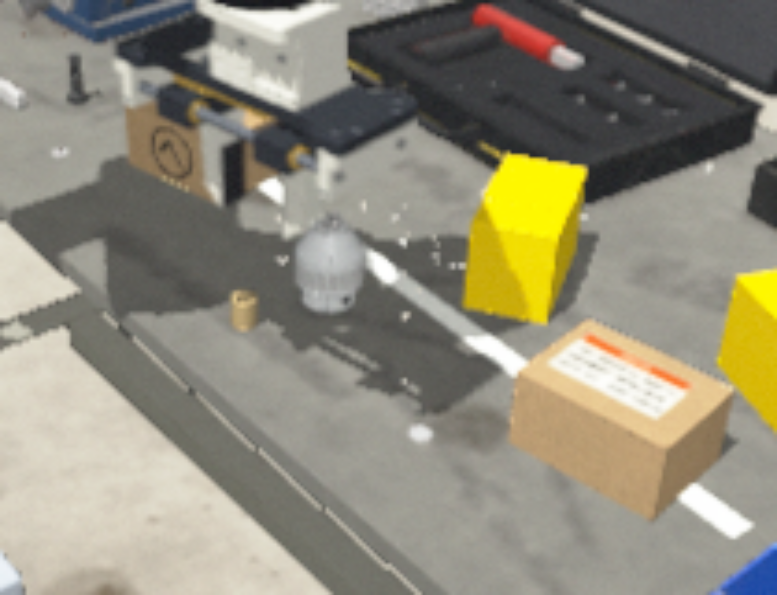

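View pics/t6c.png

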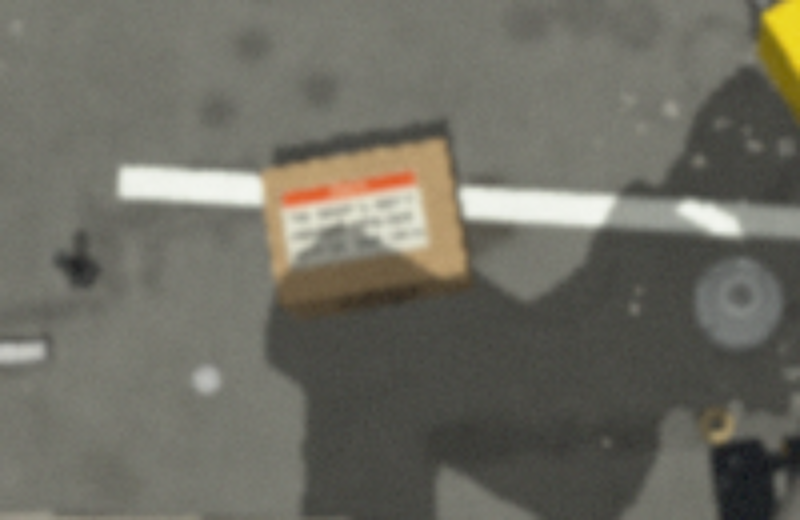

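Both are lying on their far sides: the left one shows the ring and tick, and the right one is plain. Next I'll measure the stamped one.

Run:
```python
from h import *
t=ld('t6')
C=lambda a,b:(120+a/4,160+b/4)
P={n:onz(t,*C(*p),.066)[:2] for n,p in dict(fl=(263,168),fr=(447,138),nl=(281,298),nr=(469,272)).items()}
B={n:onz(t,*C(*p),0.)[:2] for n,p in dict(bl=(284,312),br=(470,285)).items()}
for k,v in {**P,**B}.items(): print(k,v.round(4))
d=P['fl']-P['fr'];print('yaw',np.degrees(np.arctan2(-d[0],d[1])),np.linalg.norm(d),np.linalg.norm(P['fl']-P['nl']))
to=np.array([.5453,-.0157]);a=np.radians(-2);ux=np.array([np.cos(a),np.sin(a)])
for k,v in {**P,**B}.items(): print(k,'tape x',((v-to)@ux).round(4))
print('case front', [onz(t,*p).round(3) for p in [(185,137),(317,147),(246,150)]], [((onz(t,*p)[:2]-to)@ux).round(3) for p in [(185,137),(317,147),(246,150)]])
```

```text
fl [0.554  0.2597]
fr [0.576  0.1481]
nl [0.474  0.2437]
nr [0.493 0.131]
bl [0.4752 0.2531]
br [0.4958 0.1357]
yaw 11.136938249060755 0.1136668100939017 0.08157538091986191
fl tape x -0.0009
fr tape x 0.0249
nl tape x -0.0803
nr tape x -0.0574
bl tape x -0.0794
br tape x -0.0547
case front [array([0.744, 0.285, 0.   ]), array([ 0.727, -0.064,  0.   ]), array([0.713, 0.123, 0.   ])] [np.float64(0.189), np.float64(0.183), np.float64(0.163)]
```

```bash
python3 -c "
from h import *
go(.44,.181,.13,11.2)"
```

```text
t 7.7 pos [ 0.3567 -0.1103  0.1951] yaw 9.99 F [ 0.2 -0.7  0.2] -> shift [0.1322 0.0656 0.2725] twist -1.21
```

Emit:
send_rows --motion '[[[0.03, 0, 0.05, -1.2], [0.132, 0, 0.272, -1.2], [0.132, 0, 0.272, -1.2], [0.132, 0, 0.272, -1.2], [0.132, 0, 0.272, -1.2], [0.132, 0, 0.272, -1.2], [0.132, 0.04, 0.272, -1.2], [0.132, 0.065, 0.272, -1.2]]]'

```text
time: 8.5
tool_pos: [0.4401, 0.1825, 0.129]
tool_rot: [-1.571, -0.005, 0.199]
contact_force: [0.1, -0.0, 0.3]
opening: 0.0508
```

```bash
python3 -c "
from h import *
go(.44,.181,.05,11.2)"
```

```text
t 8.5 pos [0.4401 0.1825 0.129 ] yaw 11.38 F [ 0.1 -0.   0.3] -> shift [-0.0008  0.079  -0.0014] twist 0.18
```

Emit:
send_rows --motion '[[[0, 0.04, -0.001, 0], [0, 0.079, -0.001, 0], [0, 0.079, -0.001, 0], [0, 0.079, -0.001, 0]]]'

```text
time: 8.9
tool_pos: [0.441, 0.1815, 0.0502]
tool_rot: [-1.571, -0.004, 0.198]
contact_force: [0.2, 0.3, 0.1]
opening: 0.0507
```

Emit:
send_rows --motion '[[[0.01, 0, 0, 0], [0.02, 0, 0, 0], [0.027, 0, 0, 0], [0.032, 0, 0, 0], [0.036, 0, 0, 0], [0.04, 0, 0, 0], [0.046, 0, 0, 0], [0.053, 0, 0, 0]]]'

```text
time: 9.7
tool_pos: [0.4934, 0.1921, 0.0503]
tool_rot: [-1.571, -0.004, 0.199]
contact_force: [-1.4, -0.8, -1.0]
opening: 0.0502
```

```bash
python3 -c "
from h import *
c=snap('scene','s7')
cv2.imwrite('pics/s7c.png',cv2.resize(c['frame'][100:260,140:340],None,fx=4,fy=3.7)[:,:,::-1])"
```

```text
(no output)
```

View pics/s7c.png

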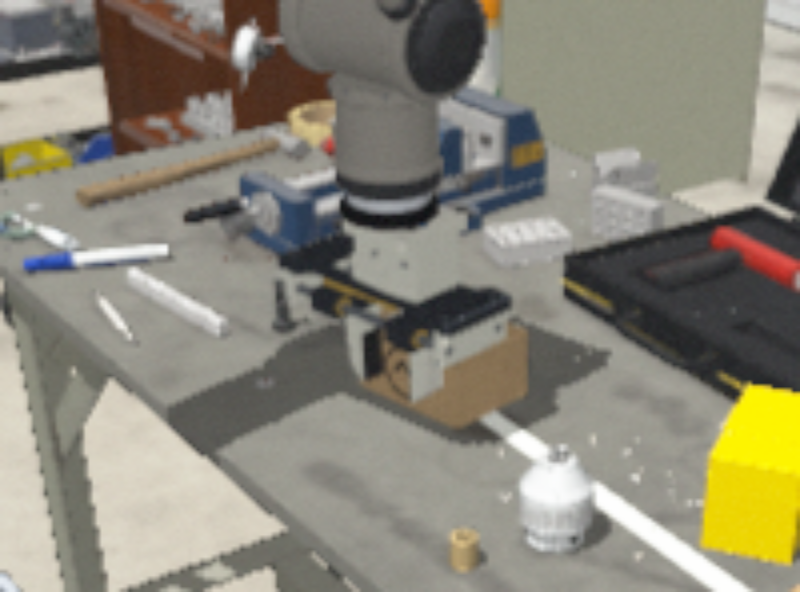

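Emit:
send_rows --motion '[[[0.007, 0, 0, 0], [0.015, 0, 0, 0], [0.024, 0, 0, 0], [0.033, 0, 0, 0], [0.042, 0, 0, 0], [0.05, 0, 0, 0], [0.056, 0, 0, 0], [0.06, 0, 0, 0]]]'

```text
time: 10.55
tool_pos: [0.5545, 0.2043, 0.0508]
tool_rot: [-1.571, -0.006, 0.198]
contact_force: [-1.9, -0.3, -0.8]
opening: 0.0504
```

```bash
python3 -c "
from h import *
t=snap('top','t8');c=snap('scene','s8')
cv2.imwrite('pics/t8c.png',cv2.resize(t['frame'][130:260,120:320],None,fx=4,fy=4)[:,:,::-1])"
```

```text
(no output)
```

View pics/t8c.png

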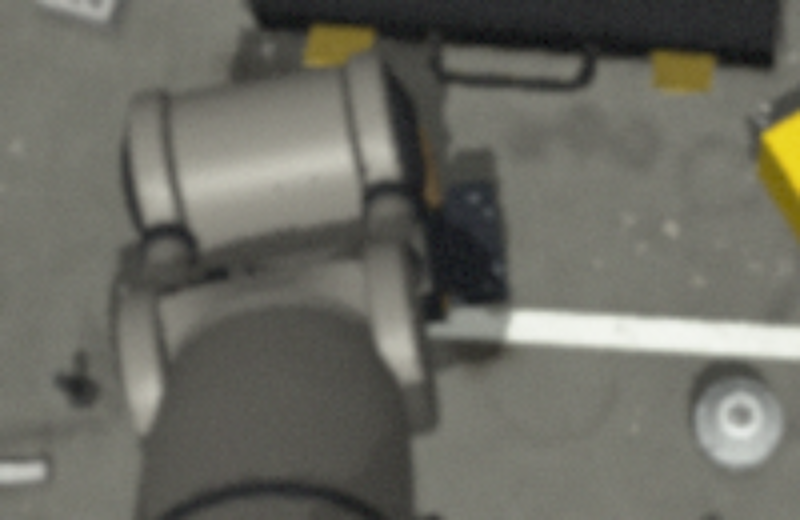

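Nothing looks wrong, but the arm hides the carton in this view. I'll push the last 19 mm, back off and check.

Emit:
send_rows --motion '[[[0.005, 0, 0, 0], [0.01, 0, 0, 0], [0.015, 0, 0, 0], [0.018, 0, 0, 0], [0.019, 0, 0, 0], [0.019, 0, 0, 0], [0.01, 0, 0, 0], [-0.02, 0, 0, 0]]]'

```text
time: 11.45
tool_pos: [0.5366, 0.2005, 0.0511]
tool_rot: [-1.571, -0.012, 0.198]
contact_force: [0.3, -0.1, -0.2]
opening: 0.0504
```

Emit:
send_rows --motion '[[[-0.04, 0, 0, 0], [-0.08, 0, 0, 0], [-0.1, -0.05, -0.03, 0], [-0.1, -0.1, -0.08, 0], [-0.1, -0.12, -0.13, 0], [-0.1, -0.12, -0.18, 0], [-0.1, -0.12, -0.22, 0], [-0.1, -0.12, -0.22, 0]]]'

```text
time: 12.25
tool_pos: [0.4811, -0.0387, 0.1712]
tool_rot: [-1.573, -0.015, 0.195]
contact_force: [-0.1, 0.6, 0.2]
opening: 0.0503
```

```bash
python3 -c "
from h import *
t=snap('top','t9');c=snap('scene','s9')
cv2.imwrite('pics/t9c.png',cv2.resize(t['frame'][130:260,120:320],None,fx=4,fy=4)[:,:,::-1])"
```

```text
(no output)
```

View pics/t9c.png

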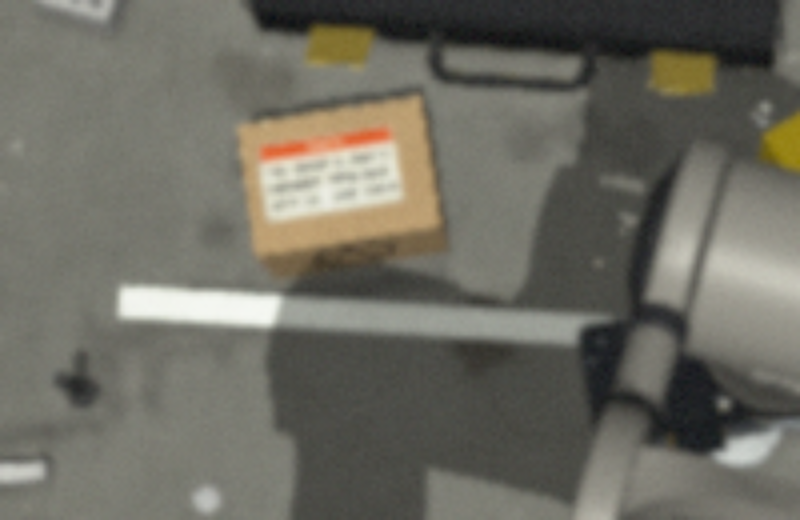

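View pics/s9.png

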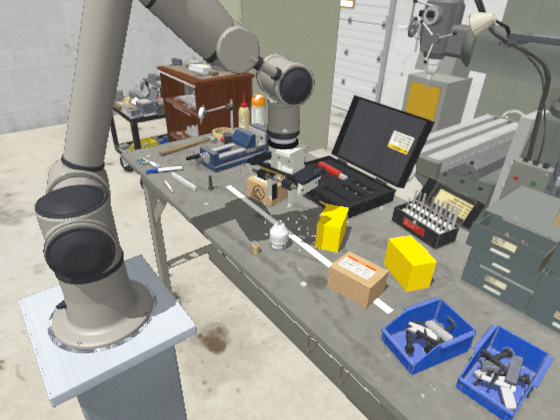

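View pics/t9.png

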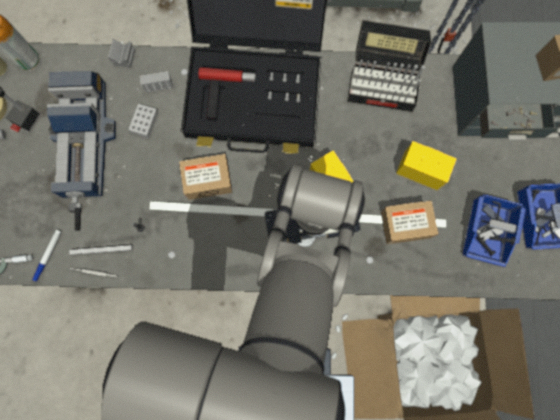

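Emit:
send_rows --motion '[[[-0.05, -0.04, 0, 0], [-0.09, -0.06, 0, 0], [-0.09, -0.06, 0, 0], [-0.09, -0.06, 0, 0]]]'

```text
time: 12.75
tool_pos: [0.3909, -0.0543, 0.2301]
tool_rot: [-1.573, -0.016, 0.194]
contact_force: [-0.4, 0.1, -0.1]
opening: 0.0502
```

Run:
```python
from h import *
t=ld('t9')
to=np.array([.5453,-.0157]);a=np.radians(-2);ux=np.array([np.cos(a),np.sin(a)])
for p,z in [((272,277),0),((447,250),0),((260,257),.066),((441,230),.066)]:
    X=onz(t,120+p[0]/4,130+p[1]/4,z)[:2]; print(X.round(4),'tape x',((X-to)@ux).round(4))
# right carton underside, near top edge px
for p in [(391,243),(437,235)]: print('R',onz(t,*p,.066).round(3))
c=snap('scene','s10')
s0=ld('scene0')['frame'];d=np.vstack([s0[180:270,190:340],c['frame'][180:270,190:340]]);cv2.imwrite('pics/cmp.png',cv2.resize(d,None,fx=4,fy=3.3)[:,:,::-1])
print(sensors.observe()['tool_pos'])
```

```text
[0.5759 0.267 ] tape x 0.0208
[0.597 0.155] tape x 0.0457
[0.5734 0.2627] tape x 0.0184
[0.5936 0.1526] tape x 0.0424
R [ 0.466 -0.241  0.066]
R [ 0.489 -0.353  0.066]
[ 0.39168091 -0.0543565   0.22957523]
```

View pics/cmp.png

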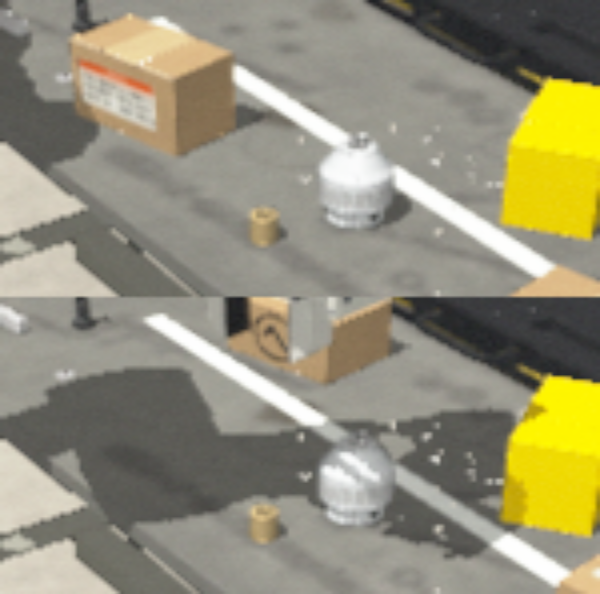

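```bash
python3 -c "
from h import *
print(hand_in())"
```

```text
the job is handed in; nothing more can be done
None
```

I tipped both cartons onto their far sides, left first and then right. The ring with the tick showed on the left one, so I pushed that one about 97 mm away from the robot with two spread fingertips. Then I backed the arm off and handed in at about 13 s; no verdict is reported.

- **Stamped carton:** It lies flat on its far side. Its underside's left and right edges are about 18–21 mm and 42–46 mm past the tape's middle, with the centre at about 32 mm. Its far corner is roughly 35 mm short of the tool case handle.
- **Other carton:** It is where it fell, with its near edge about 50 mm from the start position, which is what tipping takes.
- **Chuck, bush and bolt:** They look the same before and after in the scene view. I compared them by eye and did not measure them again. The yellow look-alikes show no change either.
- **Arm:** It is clear of everything, with the tool 230 mm up.
- **Disagreements:** Triangulated heights of the cartons' top corners came out at 76–86 mm against the stated 85 mm, because the pixels in the view are coarse. I used the camera rays at the stated heights (85 mm standing, 66 mm lying) for positions.

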